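# Put the pH meter away in the instrument drawer

### The arm

A 6-joint arm with a two-finger parallel gripper is mounted at the origin on the work surface. World frame = base frame: x ahead of the robot, y to its left, z up, the work surface at z = 0. Lengths are in m, angles in degrees, forces in N, time in s.
With the tool pointing down it reaches from about 0.35 to 0.875 m from the base axis. Payload 4.2 kg.
Tool frame: the origin (TCP) lies at the very end of the fingers, on their centre line; the grasp point (between the pads) lies 19 mm behind it; z points along the fingers, y is the line along which they close (so a half turn about z gives the same grasp; the last joint's range is limited). The gripper opens to 87 mm and grips with 3 to 60 N. Pads are 19 mm wide; open, the fingers measure 117 mm over their backs; the gripper's body (75 mm by 190 mm) begins 51 mm behind the grasp point.
Start: joints at [81.967, 22.042, 0.453, 0, -68.411, -14.817], TCP at [0.243, 0.576, 0.2] pointing down, gripper open.
Joint ranges: [-179.83, 179.83], [-69.29, 118.12], [-61.27, 80.66], [-181.25, 117.63], [-171.15, -9.14], [-177.46, 177.46]. Speed limits (degrees/s): [159.86, 159.86, 180, 180, 180, 180].

### API

Orientations are given as a 3x3 rotation matrix whose columns are the frame's x, y, z axes.
In Python, from station import r gives the robot as it stands.
- The arm moves only by the tool jog_arm, never from a script. Its argument "plan" is text: rows parted by semicolons, each of 7 numbers parted by spaces: the shift along the tool's x, y, z normalised to -1 to 1, where 1 is 0.025 m, then the turn, a rotation vector about the tool's x, y, z normalised to -1 to 1, where 1 is 8 degrees, then the closure, from -1 (fully open) to 1 (shut). A call has exactly 10 rows; each row shifts and turns the commanded pose from where the row before left it, along the tool's axes as they then stand; what a row does not reach is not made up. A row lasts 1/10 s, in which the tool goes at most 50 mm and 8.59 degrees, less where a joint would pass 70% of its speed; a pose out of reach is approached as far as the arm can. A call with a number of a shift or a turn outside -1 to 1 is refused whole. A call with a gripper value outside its range is refused whole. The fingers move at their own pace and stop on an object; the grip force is fixed at half the most. Time passes only in rows, so rows that do not move let the fingers close, or fill a call up. It gives the time, the measured TCP pose, the force, the opening and the grip force at its end, in the units of the state.
- r.sense(): the state, without advancing time (a new reading comes with each control period).
- r.capture(name): name is "scene" or "top" or "wrist"; returns (picture, depth): 384x512x3 uint8, red, green, blue; 384x512 float32, m along the optical axis (not along the pixel's ray), 0 where there is no reading.
- r.get_calibration(name): a dict with "mtx" (3x3 intrinsics, pixels), "extrinsics" (4x4, takes a point from camera to world coordinates). Camera axes: x right, y up, looking along -z (the intrinsics and any distortion apply to the point x, -y, -z); pixel columns grow to the right and rows downward; lengths in m; the calibration is good to about 2 mm. A picture is of the moment at which its call begins: read the wrist's pose just before it. get_calibration takes no time and is no camera call; for the wrist camera it gives the pose at the moment of the call.
- r.finish_job(): hands the job in; it is judged then, once.
The state is a dict: "time_s": time; "joints": joint angles; "joint_velocities": joint speeds; "effort": joint torques, N m; "tcp_pos": TCP position; "ee_rot": TCP orientation; "wrist_force": force on the tool from outside, world axes, zero at the start; "moment": the same for the moment, N m; "gripper_width": opening from 0.0 (shut) to 1.0 (fully open); "gripper_force": force on a finger pad.
Only numpy, scipy, OpenCV 4.12 (cv2) and the standard library are available. Lean on these libraries where they do the work, as an engineer would, in place of code of your own. Each camera call takes 0.05 s, during which the arm holds its last target. There are 200 camera calls.

### The job

Put the grey hand-held pH meter away: lay it flat, display up, in the long compartment of the open drawer under the reagent rack, let go of it there, and then slide the drawer fully shut. Do not slam the drawer, and leave the other things on the desk where they stand.

Things in the scene. Friction and masses are not known exactly. Their poses are not given: they have to be found in the camera images.
- meter: hand-held pH meter: a grey plastic bar 150 mm long (its x), 50 mm wide (y), 28 mm thick (z), greenish display and black keys on its upper face; about 0.25 kg (varies), lying display up. Origin at the centre of its underside. It may lie either way round in the drawer
- rack: reagent rack fixed to the desk, grey laminate, 290 mm wide, 225 deep, 235 high, bottles on it, one low drawer. Origin on the desk at the centre of its front face; x points into the rack (the way the drawer closes), y left seen from the front, z up. Above the drawer a deck runs back from the front face, underside at z 68 mm, top at 80 mm; bottles stand on it from x 120 mm on
- shelf_edge (a point): middle of the lower front edge of the rack's top shelf, 220 mm above the desk, 45 mm out in front of the rack's front face (axes as the rack's). The shelf is 15 mm thick, so at the rack's front the tool must lean back, pointing into the rack
- drawer (a joint): how far the drawer is open, m: 0 fully shut (front panel's outer face in the plane of the rack's front face), starts 0.125 to 0.15, stop at 0.16. It slides stiffly, about 5 N to move it, and stays where it is left
- drawer_floor (a point): centre of the floor of the drawer's long compartment, 12 mm above the desk (moves with the drawer; axes as the rack's). Clear room 164 mm (x) by 136 mm (y); all walls and the 15 mm thick front panel rise 34 mm above this floor; the rack's deck is 56 mm above it. A narrow side compartment at +y holds clear tubes
- drawer_back (a point): middle of the inner face of the compartment's back wall, 17 mm above the floor (moves with the drawer). At the start it is under the deck and only 110 to 135 mm of the compartment stands out, so the meter goes in nose down under the deck until it meets this wall; only then can its tail come down behind the front panel
- drawer_front (a point): point on the outer face of the drawer's front panel, in the middle of the long compartment, 30 mm above the desk (moves with the drawer; axes as the rack's). The panel is plain, z 4 to 46 mm above the desk, with a thin dark plate on it; push here towards rack +x to shut the drawer. It is in the plane of the rack's front face when shut
- cuvette_box: closed cuvette box, grey plastic, 105 x 62 x 40 mm; origin at the centre of its underside. Leave alone
- beaker: glass beaker, 80 mm across, 95 mm high; origin at the centre of its underside. Leave alone
- amber_bottle: amber reagent bottle, 62 mm across, 130 mm high; origin at the centre of its underside. Leave alone
- thermos: black thermos flask, 68 mm across, 220 mm high; origin at the centre of its underside. Leave alone
- water_bottle: clear water bottle, 64 mm across, 200 mm high; origin at the centre of its underside. Leave alone
- dish: shallow glass dish, 90 mm across, 20 mm high; origin at the centre of its underside. Leave alone

How it is judged:
By the outcome, as a careful person would: the job done as asked, in the order asked, and still so for the second after the job is handed in, with the robot touching nothing.
It also fails if it takes over 54 s, if anything falls off the work surface, if the arm or the gripper's body presses on something with over 40 N, if the wrist force passes 120 N, or if a joint passes its speed limit or range.

## Working session

There is one attempt and no reset: what is moved stays moved. The work goes in short steps, Python scripts to look and compute and a tool call to move; the robot and the scene stay as the last step left them, time stands still between calls to the robot, and variables do not carry over. Pictures are saved under pics/ and viewed, at most 10 in all, crops included, and the job is handed in when it is done.

Besides the shell and the picture viewer there is one more tool, called by a JSON object that holds its "fn" and its "kwargs", one argument or row to a line. jog_arm: Moves the arm, as the interface text tells. Scaled input: -1 to 1 covers 0.025 m each way for a shift and 8 degrees each way for a turn. Its arguments: {"type":"object","properties":{"plan":{"type":"string"}},"required":["plan"]}

```bash
mkdir -p pics; ls; python3 - <<'E'
from station import r
import cv2,numpy as np
s=r.sense();print(s['time_s'],s['tcp_pos'],s['ee_rot'],s['gripper_width'])
for n in ['scene','top','wrist']:
    c=r.get_calibration(n);p,d=r.capture(n)
    np.savez(f'{n}0.npz',p=p,d=d,K=c['mtx'],E=c['extrinsics']);print(n,c, (d>0).mean())
    cv2.imwrite(f'pics/{n}0.png',p[:,:,::-1])
a=[cv2.imread(f'pics/{n}0.png') for n in ['scene','top']]
E
```

```text
pics
0.0 [0.24242469 0.57535851 0.19885842] [[ 9.21426432e-01 -3.88552070e-01 -7.86731896e-04]
 [-3.88552862e-01 -9.21424210e-01 -2.02461820e-03]
 [ 6.17557761e-05  2.17122365e-03 -9.99997641e-01]] 1.0021069712308712
scene {'mtx': array([[470.73862137,   0.        , 250.76788758],
       [  0.        , 470.73862137, 190.5791098 ],
       [  0.        ,   0.        ,   1.        ]]), 'extrinsics': array([[ 0.77082736, -0.57494032,  0.27435161,  0.94196532],
       [ 0.63703136,  0.69839038, -0.32625439, -0.41422339],
       [-0.00402772,  0.42625639,  0.90459343,  1.37267841],
       [ 0.        ,  0.        ,  0.        ,  1.        ]])} 0.99609375
top {'mtx': array([[382.74965904,   0.        , 252.42200004],
       [  0.        , 382.74965904, 186.21924094],
       [  0.        ,   0.        ,   1.        ]]), 'extrinsics': array([[-0.00980834,  0.99463403, -0.10298999,  0.46320781],
       [-0.99994053, -0.01024717, -0.00373273,  0.01626491],
       [-0.00476806,  0.10294725,  0.99467539,  1.2422754 ],
       [ 0.        ,  0.        ,  0.        ,  1.        ]])} 0.9959818522135416
wrist {'mtx': array([[340.38257015,   0.        , 257.22503243],
       [  0.        , 340.38257015, 192.62494425],
       [  0.        ,   0.        ,   1.        ]]), 'extrinsics': array([[-0.38734806,  0.88295829,  0.26522846,  0.31612131],
       [-0.92192961, -0.37181314, -0.10863143,  0.54633233],
       [ 0.00269841, -0.28660014,  0.95804649,  0.3833234 ],
       [ 0.        ,  0.        ,  0.        ,  1.        ]])} 0.9959716796875
```

View pics/scene0.png

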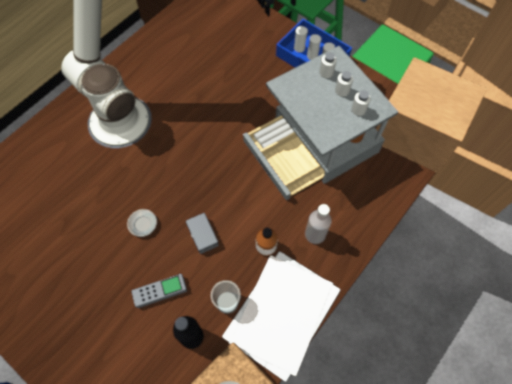

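View pics/top0.png

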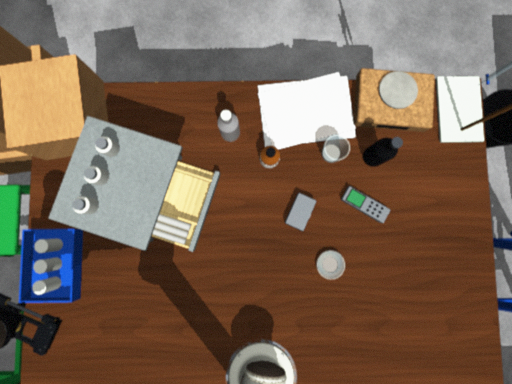

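The scene view has the meter at about (160,290), the drawer at (285,155) and the rack at upper right. In the top view the meter is at (365,203) with its display end at upper left, and the drawer at (190,205) opens to the right (world -y). Next I'll measure them on planes at known heights.

```bash
cat > h.py <<'E'
import numpy as np,cv2
def cloud(f):
    z=np.load(f);p,d,K,E=z['p'],z['d'],z['K'],z['E']
    v,u=np.mgrid[:384,:512]
    x=(u-K[0,2])/K[0,0]*d;y=(v-K[1,2])/K[1,1]*d
    P=np.stack([x,-y,-d],-1)@E[:3,:3].T+E[:3,3]
    P[d==0]=np.nan
    return p,P
def plane(f,uv,h):
    z=np.load(f);K,E=z['K'],z['E'];uv=np.atleast_2d(uv).astype(float)
    r=np.c_[(uv[:,0]-K[0,2])/K[0,0],-(uv[:,1]-K[1,2])/K[1,1],-np.ones(len(uv))]@E[:3,:3].T
    return (E[:3,3]+r*((h-E[2,3])/r[:,2])[:,None])[:,:2]
def rect(f,m,h):
    c=max(cv2.findContours(m.astype(np.uint8),cv2.RETR_EXTERNAL,cv2.CHAIN_APPROX_NONE)[0],key=cv2.contourArea)[:,0]
    w=plane(f,c,h);return cv2.minAreaRect((w*1000).astype(np.float32))
E
python3 - <<'E'
from h import *
for f in ['scene0.npz','top0.npz']:
    p,P=cloud(f);x,y,z=P[...,0],P[...,1],P[...,2]
    ok=(x>0)&(x<1)&(y>-.6)&(y<.7)
    print(f,'table z',np.nanmedian(z[ok]),'noise',np.nanstd(z[ok&(abs(z)<.01)]))
    hs=p.astype(int);grey=(hs.max(-1)-hs.min(-1)<45)
    # shelf
    m=ok&(abs(z-.235)<.008)&(y>.1);print('shelf',rect(f,m,.235))
    # low objects
    m=ok&(z>.010)&(z<.3)&(y<.12)
    n,l,st,c=cv2.connectedComponentsWithStats(m.astype(np.uint8))
    for i in range(1,n):
        if st[i,4]>40:
            k=l==i;zt=np.nanpercentile(z[k],90);print(c[i].round(),st[i,4],'zt',zt.round(3),'c',np.nanmean(P[k],0).round(3),[np.round(q,1) for q in rect(f,k&(z>zt-.01),zt)])
    # drawer walls top
    m=ok&(abs(z-.046)<.006)&(y>.1)&(y<.45);print('walls',m.sum(),rect(f,m,.046))
E
```

```text
scene0.npz table z 0.002375351966241057 noise 0.0035302280240141265
shelf ((584.6837768554688, 378.75738525390625), (275.5589904785156, 294.4830627441406), 71.13993835449219)
[115. 107.] 2737 zt 0.235 c [ 0.052 -0.016  0.139] [array([30.6, -4. ]), array([ 72.6, 116.4]), np.float64(6.0)]
[318. 224.] 711 zt 0.198 c [0.777 0.076 0.119] [array([772.7,  90. ]), array([27.1, 32.5]), np.float64(36.1)]
[141. 221.] 323 zt 0.022 c [ 0.335 -0.223  0.016] [array([ 339.4, -223.7]), array([86.9, 85.8]), np.float64(39.5)]
[202. 233.] 746 zt 0.043 c [ 0.512 -0.135  0.038] [array([ 509.6, -133.5]), array([ 62. , 107.2]), np.float64(64.5)]
[266. 242.] 511 zt 0.129 c [ 0.69  -0.048  0.081] [array([680.7, -36.7]), array([25.3, 29.8]), np.float64(39.0)]
[158. 290.] 963 zt 0.032 c [ 0.53  -0.342  0.028] [array([ 530.7, -341.5]), array([149.3,  51.8]), np.float64(58.7)]
[225. 294.] 479 zt 0.096 c [ 0.692 -0.234  0.064] [array([ 699.9, -239.5]), array([76.5, 76.1]), np.float64(39.5)]
[265. 311.] 47 zt 0.013 c [ 0.801 -0.19   0.012] [array([ 799.7, -191.9]), array([27.7, 52.7]), np.float64(62.2)]
[188. 332.]
[... 1853 characters left out ...]
p.float64(89.4)]
[270. 156.] 375 zt 0.131 c [ 0.673 -0.032  0.091] [array([677.6, -33.8]), array([26.5, 26.9]), np.float64(89.2)]
[365. 205.] 791 zt 0.032 c [ 0.527 -0.337  0.028] [array([ 527.2, -336.4]), array([149.7,  50.4]), np.float64(58.8)]
[300. 212.] 687 zt 0.044 c [ 0.506 -0.128  0.04 ] [array([ 505.9, -128.9]), array([ 62. , 104.4]), np.float64(65.2)]
[331. 265.] 368 zt 0.021 c [ 0.338 -0.224  0.016] [array([ 338.8, -221.7]), array([84.7, 86.7]), np.float64(88.4)]
[261. 366.] 1874 zt 0.208 c [0.065 0.002 0.097] [array([77.2, -7.4]), array([87.7, 34.6]), np.float64(89.5)]
walls 648 ((531.6673583984375, 230.84268188476562), (137.71420288085938, 260.45098876953125), 71.06915283203125)
```

```bash
python3 - <<'E'
import cv2,numpy as np
a=cv2.imread('pics/top0.png')[130:270,140:240]; b=cv2.imread('pics/wrist0.png')
a=cv2.resize(a,None,fx=3.8,fy=3.8,interpolation=cv2.INTER_CUBIC)[:384,:288]if 0 else cv2.resize(a,(274,384),interpolation=cv2.INTER_CUBIC)
cv2.imwrite('pics/c1.png',np.hstack([a,b]))
E
```

```text
(no output)
```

View pics/c1.png

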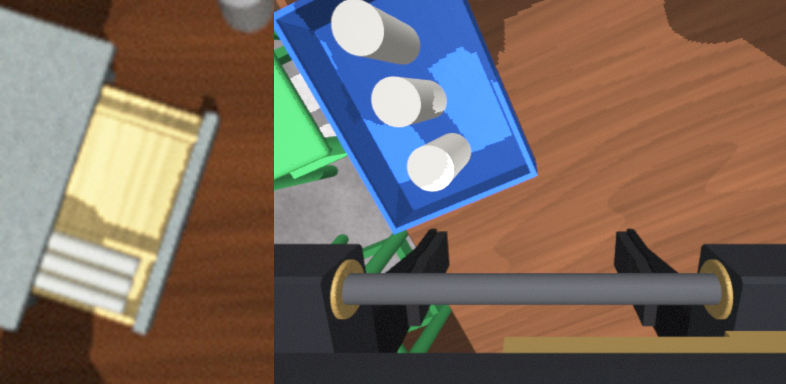

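The drawer crop shows the front panel at right, with the tubes in the lower (+y) compartment and the empty long compartment above. The wrist view shows only a blue box. Next I'll express the drawer in rack axes and build a move planner.

```bash
cat >> h.py <<'E'
from scipy.spatial.transform import Rotation as R
TH=np.radians(71.2);RX=np.array([np.cos(TH),np.sin(TH),0]);RY=np.array([-np.sin(TH),np.cos(TH),0])
def orient(az,lean):
    """tool z leans towards azimuth az (deg) by lean from straight down; tool x away from az"""
    a,l=np.radians(az),np.radians(lean);d=np.array([np.cos(a),np.sin(a),0]);k=np.array([0,0,1.])
    z=-k*np.cos(l)+d*np.sin(l);x=-d*np.cos(l)-k*np.sin(l);return np.c_[x,np.cross(z,x),z]
def rows(p0,R0,p1,R1,n=None,grip=0):
    """straight move, in jog units; p = TCP"""
    w=R.from_matrix(R0.T@R1).as_rotvec(degrees=True);L=np.linalg.norm(p1-p0)
    n=n or max(1,int(np.ceil(max(L/.024,np.linalg.norm(w)/7.9))))
    print('n',n,'len',L.round(4),'turn',np.linalg.norm(w).round(2))
    out=[]
    p,Q=p0.copy(),R0.copy()
    for i in range(1,n+1):
        pt=p0+(p1-p0)*i/n
        v=np.r_[np.round(Q.T@(pt-p)/.025,2),np.round(w/n/8,2)]
        out.append(' '.join('%g'%a for a in v)+' %g'%grip)
        p=p+Q@v[:3]*.025;Q=Q@R.from_rotvec(v[3:]*8,degrees=True).as_matrix()
    for i in range(0,n,10):print('; '.join(out[i:i+10]));print()
    return p,Q
E
python3 - <<'E'
from h import *
from station import r
O=np.array([554.7,295.5,0])/1000
for f in ['scene0.npz','top0.npz']:
    p,P=cloud(f);q=P-O;a=q@RX;b=q@RY;z=P[...,2]
    print(f)
    for lo,hi in((-.11,-.07),):
        print('y prof',[(int(1000*c),int(1000*np.nanmedian(z[m])),p[m].mean(0).astype(int).tolist()) for c in np.arange(-.145,.15,.008) if (m:=(a>lo)&(a<hi)&(abs(b-c)<.004)&(z<.1)).sum()>2])
    print('x prof',[(int(1000*c),int(1000*np.nanmedian(z[m]))) for c in np.arange(-.16,-.03,.005) if (m:=(abs(b+.05)<.04)&(abs(a-c)<.0025)).sum()>2])
s=r.sense();p,Q=s['tcp_pos'],s['ee_rot']
p1=p+[0,0,.11];p,Q=rows(p,Q,p1,Q,n=5,grip=-1)
A=np.radians(58.8);m=np.array([.529,-.339,0]);d=np.array([np.cos(A),np.sin(A),0])
p,Q=rows(p,Q,m-d*.06+[0,0,.26],orient(58.8,20),grip=-1)
E
```

```text
scene0.npz
y prof [(-145, 0, [90, 55, 34]), (-136, -1, [90, 54, 34]), (-128, 0, [88, 63, 42]), (-120, 11, [194, 173, 124]), (-112, 13, [159, 141, 101]), (-104, 12, [146, 129, 92]), (-96, 33, [176, 159, 115]), (-80, 14, [241, 229, 174]), (-72, 11, [240, 227, 171]), (-64, 12, [239, 226, 170]), (-56, 12, [240, 227, 171]), (-48, 11, [238, 225, 169]), (-40, 11, [239, 226, 170]), (-32, 11, [240, 227, 171]), (-24, 11, [240, 227, 170]), (-16, 12, [240, 227, 171]), (-8, 11, [239, 225, 170]), (0, 11, [241, 229, 174]), (7, 11, [241, 229, 173]), (15, 10, [240, 227, 172]), (23, 11, [217, 198, 145]), (31, 11, [157, 140, 99]), (39, 15, [145, 129, 91]), (47, 35, [178, 162, 121]), (55, 31, [228, 221, 196]), (63, 33, [216, 214, 201]), (71, 29, [200, 195, 175]), (79, 27, [192, 188, 170]), (87, 31, [211, 208, 194]), (95, 30, [200, 196, 177]), (103, 28, [179, 176, 163]), (111, 32, [190, 187, 176]), (119, 37, [177, 162, 127]), (127, 43, [203, 179, 131])]
x prof [(-160, 0), (-155, 0), (-150, 0), (-145, 0), (-139, 21), (-134, 43), (-129, 47), (-124, 46), (-109, 13), (-104, 11), (-99, 11), (-94, 11), (-89, 1
[... 2418 characters left out ...]
; 0.95 -0.02 -0.12 0.05 -0.04 0.29 -1; 0.94 -0.07 -0.13 0.05 -0.04 0.29 -1; 0.94 -0.1 -0.13 0.05 -0.04 0.29 -1; 0.93 -0.14 -0.14 0.05 -0.04 0.29 -1; 0.93 -0.17 -0.14 0.05 -0.04 0.29 -1; 0.91 -0.22 -0.14 0.05 -0.04 0.29 -1; 0.91 -0.26 -0.15 0.05 -0.04 0.29 -1

0.89 -0.29 -0.15 0.05 -0.04 0.29 -1; 0.88 -0.33 -0.15 0.05 -0.04 0.29 -1; 0.87 -0.36 -0.15 0.05 -0.04 0.29 -1; 0.85 -0.41 -0.16 0.05 -0.04 0.29 -1; 0.83 -0.43 -0.16 0.05 -0.04 0.29 -1; 0.81 -0.47 -0.16 0.05 -0.04 0.29 -1; 0.79 -0.51 -0.16 0.05 -0.04 0.29 -1; 0.77 -0.54 -0.16 0.05 -0.04 0.29 -1; 0.75 -0.56 -0.17 0.05 -0.04 0.29 -1; 0.72 -0.6 -0.16 0.05 -0.04 0.29 -1

0.7 -0.63 -0.16 0.05 -0.04 0.29 -1; 0.67 -0.66 -0.16 0.05 -0.04 0.29 -1
```

{"fn": "jog_arm", "kwargs": {
  "plan": "0 0 -0.88 0 0 0 -1; 0 0 -0.88 0 0 0 -1; 0 0 -0.88 0 0 0 -1; 0 0 -0.88 0 0 0 -1; 0 0 -0.88 0 0 0 -1; 0.58 0.75 0.05 0.05 -0.04 0.29 -1; 0.61 0.73 0.04 0.05 -0.04 0.29 -1; 0.64 0.71 0.03 0.05 -0.04 0.29 -1; 0.67 0.67 0.02 0.05 -0.04 0.29 -1; 0.7 0.65 0.02 0.05 -0.04 0.29 -1"
}}

```text
time_s: 1.15
tcp_pos: [0.2732, 0.4599, 0.3034]
ee_rot: [[0.824, -0.567, -0.008], [-0.566, -0.823, 0.044], [-0.031, -0.031, -0.999]]
wrist_force: [0.2, 0.3, -0.2]
gripper_width: 0.998
gripper_force: 0.0
```

{"fn": "jog_arm", "kwargs": {
  "plan": "0.72 0.63 0 0.05 -0.04 0.29 -1; 0.75 0.59 0 0.05 -0.04 0.29 -1; 0.77 0.56 -0.01 0.05 -0.04 0.29 -1; 0.79 0.53 -0.02 0.05 -0.04 0.29 -1; 0.81 0.49 -0.03 0.05 -0.04 0.29 -1; 0.83 0.47 -0.03 0.05 -0.04 0.29 -1; 0.85 0.43 -0.05 0.05 -0.04 0.29 -1; 0.87 0.39 -0.05 0.05 -0.04 0.29 -1; 0.88 0.36 -0.05 0.05 -0.04 0.29 -1; 0.89 0.32 -0.07 0.05 -0.04 0.29 -1"
}}

```text
time_s: 2.15
tcp_pos: [0.3337, 0.23, 0.2917]
ee_rot: [[0.533, -0.846, 0.003], [-0.839, -0.528, 0.132], [-0.11, -0.073, -0.991]]
wrist_force: [-0.1, 0.5, -0.2]
gripper_width: 0.998
gripper_force: 0.0
```

{"fn": "jog_arm", "kwargs": {
  "plan": "0.91 0.28 -0.07 0.05 -0.04 0.29 -1; 0.92 0.25 -0.08 0.05 -0.04 0.29 -1; 0.92 0.21 -0.09 0.05 -0.04 0.29 -1; 0.93 0.17 -0.09 0.05 -0.04 0.29 -1; 0.94 0.14 -0.1 0.05 -0.04 0.29 -1; 0.94 0.09 -0.1 0.05 -0.04 0.29 -1; 0.95 0.05 -0.11 0.05 -0.04 0.29 -1; 0.94 0.02 -0.12 0.05 -0.04 0.29 -1; 0.95 -0.02 -0.12 0.05 -0.04 0.29 -1; 0.94 -0.07 -0.13 0.05 -0.04 0.29 -1"
}}

```text
time_s: 3.15
tcp_pos: [0.3947, 0.0001, 0.2797]
ee_rot: [[0.158, -0.986, 0.049], [-0.968, -0.145, 0.207], [-0.197, -0.08, -0.977]]
wrist_force: [0.9, -0.4, 0.3]
gripper_width: 0.998
gripper_force: 0.0
```

{"fn": "jog_arm", "kwargs": {
  "plan": "0.94 -0.1 -0.13 0.05 -0.04 0.29 -1; 0.93 -0.14 -0.14 0.05 -0.04 0.29 -1; 0.93 -0.17 -0.14 0.05 -0.04 0.29 -1; 0.91 -0.22 -0.14 0.05 -0.04 0.29 -1; 0.91 -0.26 -0.15 0.05 -0.04 0.29 -1; 0.89 -0.29 -0.15 0.05 -0.04 0.29 -1; 0.88 -0.33 -0.15 0.05 -0.04 0.29 -1; 0.87 -0.36 -0.15 0.05 -0.04 0.29 -1; 0.85 -0.41 -0.16 0.05 -0.04 0.29 -1; 0.83 -0.43 -0.16 0.05 -0.04 0.29 -1"
}}

```text
time_s: 4.15
tcp_pos: [0.4555, -0.2297, 0.2674]
ee_rot: [[-0.238, -0.964, 0.12], [-0.93, 0.262, 0.257], [-0.279, -0.05, -0.959]]
wrist_force: [0.4, -0.9, 0.9]
gripper_width: 0.997
gripper_force: 0.0
```

{"fn": "jog_arm", "kwargs": {
  "plan": "0.81 -0.47 -0.16 0.05 -0.04 0.29 -1; 0.79 -0.51 -0.16 0.05 -0.04 0.29 -1; 0.77 -0.54 -0.16 0.05 -0.04 0.29 -1; 0.75 -0.56 -0.17 0.05 -0.04 0.29 -1; 0.72 -0.6 -0.16 0.05 -0.04 0.29 -1; 0.7 -0.63 -0.16 0.05 -0.04 0.29 -1; 0.67 -0.66 -0.16 0.05 -0.04 0.29 -1; 0 0 0 0 0 0 -1; 0 0 0 0 0 0 -1; 0 0 0 0 0 0 -1"
}}

```text
time_s: 5.15
tcp_pos: [0.498, -0.3891, 0.2593]
ee_rot: [[-0.489, -0.854, 0.179], [-0.809, 0.52, 0.272], [-0.325, -0.012, -0.946]]
wrist_force: [-0.7, 0.1, 0.1]
gripper_width: 1.001
gripper_force: 0.0
```

```bash
python3 - <<'E'
from h import *
from station import r
c=r.get_calibration('wrist');s=r.sense();p,d=r.capture('wrist')
np.savez('w1.npz',p=p,d=d,K=c['mtx'],E=c['extrinsics']);cv2.imwrite('pics/w1.png',p[:,:,::-1])
print(s['joints'])
_,P=cloud('w1.npz');x,y,z=np.moveaxis(P,-1,0)
print('table',np.nanmedian(z[(abs(z)<.01)]))
m=(z>.018)&(z<.04)&(abs(x-.529)<.12)&(abs(y+.339)<.12)
n,l,st,cc=cv2.connectedComponentsWithStats(m.astype(np.uint8));i=1+st[1:,4].argmax();print(st[i],cc[i],np.nanmedian(z[l==i]))
print(rect('w1.npz',l==i,.028))
E
```

```text
[-34.02295877  23.0531681   15.14391068 -19.14932293 -82.75638169
   5.32095879]
table -0.0006209678940035657
[ 239   76   44  113 4541] [260.32063422 130.3955076 ] 0.02753506024002439
((526.0147705078125, -340.8564453125), (150.38424682617188, 49.495086669921875), 58.93519592285156)
```

View pics/w1.png

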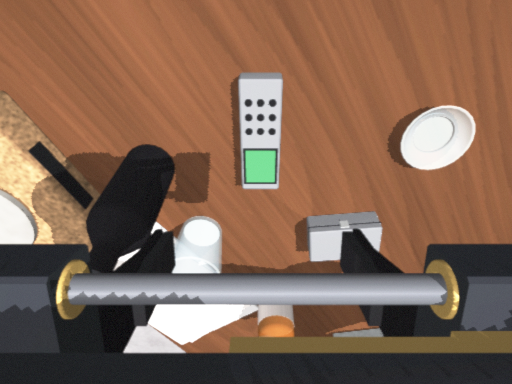

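The wrist view shows the meter at (260,130) with its display end nearer the rack, and nothing standing beside it. Centre is (0.526,-0.341), axis 58.9°. Now planning the grasp at 30° lean.

```bash
python3 - <<'E'
from h import *
from station import r
s=r.sense();p,Q=s['tcp_pos'],s['ee_rot']
A=58.9;a=np.radians(A);d=np.array([np.cos(a),np.sin(a),0]);c=np.array([.526,-.341,0])
Q1=orient(A,30);z=Q1[:,2]
# grasp point 20mm behind centre, TCP 9 mm high
g=c-20e-3*d; t=g+[0,0,.009+.019*np.cos(np.radians(30))]+.019*z
print(t)
p,Q=rows(p,Q,t-z*.1,Q1,n=8,grip=-1)
p,Q=rows(p,Q,t,Q1,n=6,grip=-1);print(p,Q)
E
```

```text
[ 0.5205764 -0.3499908  0.009    ]
n 8 len 0.164 turn 11.05
0.29 0.01 0.77 -0.01 -0.17 0 -1; 0.31 0.02 0.76 -0.01 -0.17 0 -1; 0.32 0.01 0.75 -0.01 -0.17 0 -1; 0.35 0.01 0.74 -0.01 -0.17 0 -1; 0.36 0.01 0.74 -0.01 -0.17 0 -1; 0.38 0.01 0.73 -0.01 -0.17 0 -1; 0.39 0.01 0.72 -0.01 -0.17 0 -1; 0.42 0 0.7 -0.01 -0.17 0 -1

n 6 len 0.1001 turn 0.18
-0 0 0.67 -0 -0 0 -1; -0 0 0.66 -0 -0 0 -1; -0.01 0 0.67 -0 -0 0 -1; 0 0.01 0.67 -0 -0 0 -1; -0 -0 0.67 -0 -0 0 -1; -0 -0 0.66 -0 -0 0 -1

[ 0.52049529 -0.35008599  0.00906425] [[-0.44698293 -0.8563838   0.2584822 ]
 [-0.74323424  0.51633612  0.42544081]
 [-0.49780431 -0.00194805 -0.86728719]]
```

{"fn": "jog_arm", "kwargs": {
  "plan": "0.29 0.01 0.77 -0.01 -0.17 0 -1; 0.31 0.02 0.76 -0.01 -0.17 0 -1; 0.32 0.01 0.75 -0.01 -0.17 0 -1; 0.35 0.01 0.74 -0.01 -0.17 0 -1; 0.36 0.01 0.74 -0.01 -0.17 0 -1; 0.38 0.01 0.73 -0.01 -0.17 0 -1; 0.39 0.01 0.72 -0.01 -0.17 0 -1; 0.42 0 0.7 -0.01 -0.17 0 -1; 0 0 0.67 0 0 0 -1; 0 0 0.66 0 0 0 -1"
}}

```text
time_s: 6.2
tcp_pos: [0.5035, -0.379, 0.0661]
ee_rot: [[-0.448, -0.856, 0.259], [-0.743, 0.517, 0.425], [-0.498, -0.002, -0.867]]
wrist_force: [-0.7, 0.6, 1.2]
gripper_width: 0.996
gripper_force: 0.0
```

{"fn": "jog_arm", "kwargs": {
  "plan": "0 0 0.67 0 0 0 -1; 0 0 0.67 0 0 0 -1; 0 0 0.67 0 0 0 -1; 0 0 0.66 0 0 0 -1; 0 0 0 0 0 0 -1; 0 0 0 0 0 0 0.3; 0 0 0 0 0 0 0.5; 0 0 0 0 0 0 0.5; 0 0 0 0 0 0 0.5; 0 0 0 0 0 0 0.5"
}}

```text
time_s: 7.2
tcp_pos: [0.5207, -0.3516, 0.0091]
ee_rot: [[-0.448, -0.856, 0.259], [-0.743, 0.517, 0.425], [-0.498, -0.003, -0.867]]
wrist_force: [-0.3, 0.4, -0.2]
gripper_width: 0.632
gripper_force: 0.0
```

{"fn": "jog_arm", "kwargs": {
  "plan": "0 0 0 0 0 0 1; 0 0 0 0 0 0 1; 0 0 0 0 0 0 1; 0 0 0 0 0 0 1; 0 0 0 0 0 0 1; 0 0 0 0 0 0 1; -0.1 0 -0.17 0 0 0 1; -0.3 0 -0.52 0 0 0 1; -0.3 0 -0.52 0 0 0 1; -0.3 0 -0.52 0 0 0 1"
}}

```text
time_s: 8.2
tcp_pos: [0.5209, -0.3511, 0.0602]
ee_rot: [[-0.447, -0.856, 0.259], [-0.743, 0.517, 0.425], [-0.497, -0.003, -0.868]]
wrist_force: [-0.3, 0.4, -2.4]
gripper_width: 0.538
gripper_force: 30.0
```

```bash
cat >> h.py <<'E'
O=np.array([.5547,.2955,0])
def rack(a,b,z):return O+RX*a+RY*b+[0,0,z]
E
python3 - <<'E'
from h import *
from station import r
s=r.sense();p,Q=s['tcp_pos'],s['ee_rot'];print(s['joints'].round(1),s['moment'].round(2))
p,Q=rows(p,Q,p+[0,0,.14],orient(58.9,30),n=7,grip=1)
p,Q=rows(p,Q,rack(-.10,.10,.34),orient(71.2,14),n=30,grip=1);print(p)
E
```

```text
[-36.6  34.2   4.7 -32.5 -67.2  20.1] [-1.19  0.7  -0.02]
n 7 len 0.14 turn 0.23
-0.4 -0 -0.69 -0 -0 0 1; -0.4 -0 -0.7 -0 -0 0 1; -0.39 -0.01 -0.69 -0 -0 0 1; -0.4 0 -0.7 -0 -0 0 1; -0.4 -0 -0.69 -0 -0 0 1; -0.4 -0 -0.69 -0 -0 0 1; -0.4 -0.01 -0.7 -0 -0 0 1

n 30 len 0.6079 turn 20.03
-0.62 0.51 0.14 -0.02 0.07 -0.05 1; -0.62 0.5 0.13 -0.02 0.07 -0.05 1; -0.62 0.5 0.13 -0.02 0.07 -0.05 1; -0.63 0.5 0.12 -0.02 0.07 -0.05 1; -0.64 0.49 0.12 -0.02 0.07 -0.05 1; -0.64 0.48 0.11 -0.02 0.07 -0.05 1; -0.64 0.48 0.11 -0.02 0.07 -0.05 1; -0.65 0.48 0.1 -0.02 0.07 -0.05 1; -0.65 0.47 0.1 -0.02 0.07 -0.05 1; -0.66 0.46 0.09 -0.02 0.07 -0.05 1

-0.66 0.46 0.09 -0.02 0.07 -0.05 1; -0.66 0.46 0.08 -0.02 0.07 -0.05 1; -0.67 0.45 0.08 -0.02 0.07 -0.05 1; -0.68 0.45 0.07 -0.02 0.07 -0.05 1; -0.67 0.44 0.07 -0.02 0.07 -0.05 1; -0.68 0.43 0.06 -0.02 0.07 -0.05 1; -0.69 0.44 0.06 -0.02 0.07 -0.05 1; -0.68 0.42 0.05 -0.02 0.07 -0.05 1; -0.7 0.42 0.04 -0.02 0.07 -0.05 1; -0.69 0.42 0.04 -0.02 0.07 -0.05 1

-0.7 0.41 0.04 -0.02 0.07 -0.05 1; -0.7 0.41 0.02 -0.02 0.07 -0.05 1; -0.7 0.4 0.03 -0.02 0.07 -0.05 1; -0.71 0.4 0.01 -0.02 0.07 -0.05 1; -0.71 0.39 0.01 -0.02 0.07 -0.05 1; -0.71 0.39 0.01 -0.02 0.07 -0.05 1; -0.71 0.38 -0 -0.02 0.07 -0.05 1; -0.72 0.37 -0.01 -0.02 0.07 -0.05 1; -0.72 0.38 -0.01 -0.02 0.07 -0.05 1; -0.72 0.36 -0.02 -0.02 0.07 -0.05 1

[0.42787017 0.23295908 0.33989885]
```

{"fn": "jog_arm", "kwargs": {
  "plan": "-0.4 0 -0.69 0 0 0 1; -0.4 0 -0.7 0 0 0 1; -0.39 0 -0.69 0 0 0 1; -0.4 0 -0.7 0 0 0 1; -0.4 0 -0.69 0 0 0 1; -0.4 0 -0.69 0 0 0 1; -0.4 0 -0.7 0 0 0 1; -0.62 0.51 0.14 -0.02 0.07 -0.05 1; -0.62 0.5 0.13 -0.02 0.07 -0.05 1; -0.62 0.5 0.13 -0.02 0.07 -0.05 1"
}}

```text
time_s: 9.2
tcp_pos: [0.5108, -0.2918, 0.2142]
ee_rot: [[-0.437, -0.867, 0.239], [-0.766, 0.498, 0.406], [-0.472, -0.006, -0.882]]
wrist_force: [1.0, 0.1, -2.4]
gripper_width: 0.545
gripper_force: 30.0
```

{"fn": "jog_arm", "kwargs": {
  "plan": "-0.63 0.5 0.12 -0.02 0.07 -0.05 1; -0.64 0.49 0.12 -0.02 0.07 -0.05 1; -0.64 0.48 0.11 -0.02 0.07 -0.05 1; -0.64 0.48 0.11 -0.02 0.07 -0.05 1; -0.65 0.48 0.1 -0.02 0.07 -0.05 1; -0.65 0.47 0.1 -0.02 0.07 -0.05 1; -0.66 0.46 0.09 -0.02 0.07 -0.05 1; -0.66 0.46 0.09 -0.02 0.07 -0.05 1; -0.66 0.46 0.08 -0.02 0.07 -0.05 1; -0.67 0.45 0.08 -0.02 0.07 -0.05 1"
}}

```text
time_s: 10.2
tcp_pos: [0.4793, -0.0969, 0.261]
ee_rot: [[-0.395, -0.902, 0.174], [-0.835, 0.431, 0.342], [-0.383, -0.01, -0.924]]
wrist_force: [-0.4, 0.5, -2.6]
gripper_width: 0.543
gripper_force: 30.0
```

{"fn": "jog_arm", "kwargs": {
  "plan": "-0.68 0.45 0.07 -0.02 0.07 -0.05 1; -0.67 0.44 0.07 -0.02 0.07 -0.05 1; -0.68 0.43 0.06 -0.02 0.07 -0.05 1; -0.69 0.44 0.06 -0.02 0.07 -0.05 1; -0.68 0.42 0.05 -0.02 0.07 -0.05 1; -0.7 0.42 0.04 -0.02 0.07 -0.05 1; -0.69 0.42 0.04 -0.02 0.07 -0.05 1; -0.7 0.41 0.04 -0.02 0.07 -0.05 1; -0.7 0.41 0.02 -0.02 0.07 -0.05 1; -0.7 0.4 0.03 -0.02 0.07 -0.05 1"
}}

```text
time_s: 11.2
tcp_pos: [0.4479, 0.0976, 0.3075]
ee_rot: [[-0.345, -0.932, 0.112], [-0.892, 0.362, 0.269], [-0.291, -0.007, -0.957]]
wrist_force: [0.0, -0.2, -2.7]
gripper_width: 0.544
gripper_force: 30.0
```

{"fn": "jog_arm", "kwargs": {
  "plan": "-0.71 0.4 0.01 -0.02 0.07 -0.05 1; -0.71 0.39 0.01 -0.02 0.07 -0.05 1; -0.71 0.39 0.01 -0.02 0.07 -0.05 1; -0.71 0.38 0 -0.02 0.07 -0.05 1; -0.72 0.37 -0.01 -0.02 0.07 -0.05 1; -0.72 0.38 -0.01 -0.02 0.07 -0.05 1; -0.72 0.36 -0.02 -0.02 0.07 -0.05 1; 0 0 0 0 0 0 1; 0 0 0 0 0 0 1; 0 0 0 0 0 0 1"
}}

```text
time_s: 12.2
tcp_pos: [0.427, 0.2322, 0.3391]
ee_rot: [[-0.306, -0.949, 0.07], [-0.925, 0.314, 0.213], [-0.224, -0.0, -0.975]]
wrist_force: [0.2, 0.5, -2.2]
gripper_width: 0.543
gripper_force: 30.0
```

```bash
python3 - <<'E'
from h import *
from station import r
c=r.get_calibration('wrist');s=r.sense();p,d=r.capture('wrist')
np.savez('w2.npz',p=p,d=d,K=c['mtx'],E=c['extrinsics']);cv2.imwrite('pics/w2.png',p[:,:,::-1])
print(s['joints'].round(1),s['wrist_force'],s['tcp_pos'],s['ee_rot'])
_,P=cloud('w2.npz');q=P-O;a=q@RX;b=q@RY;z=P[...,2]
for c0 in(-.07,-.045,-.02,.005):
  print(c0,'x prof',[(int(round(1000*c)),int(1000*np.nanmedian(z[m]))) for c in np.arange(-.15,-.03,.002) if (m:=(abs(b-c0)<.01)&(abs(a-c)<.0011)).sum()>2])
print('y prof',[(int(round(1000*c)),int(1000*np.nanmedian(z[m]))) for c in np.arange(-.11,.07,.003) if (m:=(a>-.11)&(a<-.07)&(abs(b-c)<.0015)&(z<.1)).sum()>2])
m=(abs(z-.228)<.012)&(a<0)&(a>-.08);print('shelf front a', [ (round(lo,2),np.nanpercentile(a[m&(abs(b-lo)<.02)],3).round(4)) for lo in np.arange(-.14,.15,.04) if (m&(abs(b-lo)<.02)).sum()>10])
E
```

```text
[ 43.3  -1.2  -7.7  -6.4 -72.2 -60.2] [ 0.23758923  0.48073884 -2.15000922] [0.42695258 0.23223522 0.33905382] [[-3.06014632e-01 -9.49418191e-01  7.04282918e-02]
 [-9.25236583e-01  3.14014488e-01  2.12913521e-01]
 [-2.24259474e-01 -8.17941513e-06 -9.74529470e-01]]
-0.07 x prof [(-150, -1), (-148, 0), (-146, 0), (-144, 0), (-142, 0), (-140, 0), (-138, 0), (-136, 23), (-134, 45), (-132, 45), (-130, 45), (-128, 45), (-126, 45), (-124, 45), (-122, 44), (-114, 11), (-112, 10), (-110, 11), (-108, 10), (-106, 11), (-104, 11), (-102, 11), (-100, 11), (-98, 11), (-96, 10), (-94, 11), (-92, 11), (-90, 10), (-88, 11), (-86, 11), (-84, 10), (-82, 11), (-80, 10), (-78, 11), (-76, 11), (-74, 11), (-72, 11), (-70, 11), (-68, 11), (-66, 11), (-64, 11), (-62, 11), (-60, 11), (-58, 11), (-56, 10), (-54, 11), (-52, 11), (-50, 11), (-48, 11), (-46, 11), (-44, 11), (-42, 226), (-40, 233), (-38, 233), (-36, 233), (-34, 234), (-32, 233)]
-0.045 x prof [(-150, 0), (-148, 0), (-146, 0), (-144, 0), (-142, 0), (-140, 0), (-138, 0), (-136, 23), (-134, 45), (-132, 45), (-130, 45), (-128, 45), (-126, 44), (-124, 
[... 1982 characters left out ...]
), (-59, 11), (-56, 11), (-53, 11), (-50, 11), (-47, 11), (-44, 11), (-41, 11), (-38, 11), (-35, 11), (-32, 11), (-29, 11), (-26, 11), (-23, 11), (-20, 11), (-17, 11), (-14, 11), (-11, 11), (-8, 11), (-5, 11), (-2, 11), (1, 11), (4, 11), (7, 11), (10, 11), (13, 11), (16, 11), (19, 11), (22, 11), (25, 11), (28, 11), (31, 11), (34, 11), (37, 11), (40, 11), (46, 45), (49, 44), (52, 12), (55, 25), (58, 29), (61, 32), (64, 33), (67, 33)]
shelf front a [(np.float64(-0.14), np.float64(-0.0419)), (np.float64(-0.1), np.float64(-0.0421)), (np.float64(-0.06), np.float64(-0.0422)), (np.float64(-0.02), np.float64(-0.0423)), (np.float64(0.02), np.float64(-0.0424)), (np.float64(0.06), np.float64(-0.0424))]
```

View pics/w2.png

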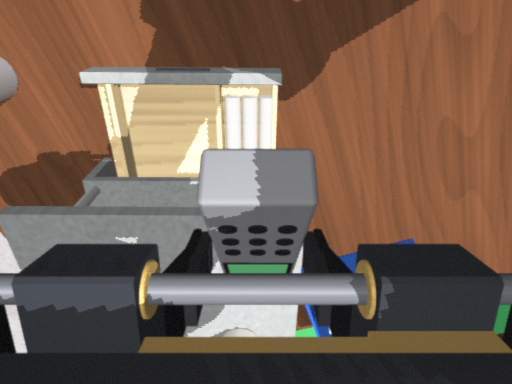

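The wrist view shows the drawer panel's top edge at row 75, the long compartment at cols 110-215 and the shelf edge at row 210. The held meter's tail end is at (258,180) and it sits straight. Checking its attitude in the tool frame.

```bash
python3 - <<'E'
from h import *
t=np.array([0.42695258,0.23223522,0.33905382]);Q=np.array([[-3.06014632e-01,-9.49418191e-01,7.04282918e-02],[-9.25236583e-01,3.14014488e-01,2.12913521e-01],[-2.24259474e-01,0,-9.74529470e-01]])
p,P=cloud('w2.npz')
v,u=np.mgrid[:384,:512]
def fit(m):
    X=(P[m]-t)@Q;X=X[np.isfinite(X).all(1)];c=np.median(X,0);k=np.linalg.norm(X-c,axis=1)<.06;X=X[k];c=X.mean(0);n=np.linalg.svd(X-c)[2][2];return c,n*np.sign(n[2]),len(X),np.std((X-c)@n),X
c,n,N,sd,X=fit((v>215)&(v<222)&(u>218)&(u<300));print('top?',c.round(4),n.round(3),N,sd,'tilt',np.degrees(np.arctan2(n[0],n[2])))
c2,n2,N,sd,X2=fit((v>157)&(v<200)&(u>212)&(u<305));print('tail?',c2.round(4),n2.round(3),N,sd,np.degrees(np.arctan2(n2[0],n2[2])),'y range',X2[:,1].min(),X2[:,1].max(),'x',X2[:,0].min(),X2[:,0].max())
for vv in range(150,262,6):
    X=(P[vv,258]-t)@Q;print(vv,(X*1000).round(1),p[vv,258])
E
```

```text
top? [ 0.024   0.0003 -0.0444] [0.74  0.001 0.673] 486 0.00022168082935017212 tilt 47.720950039837874
tail? [ 0.0429  0.0001 -0.0477] [-0.692  0.004  0.722] 3848 0.0005555772012435734 -43.79674356559024 y range -0.019406305621864798 0.019522355722084744 x 0.03536549898189206 0.05040335570428398
150 [ 53.1  -0.2 -37.9] [110 110 114]
156 [ 50.8  -0.2 -40. ] [123 122 126]
162 [ 48.6  -0.2 -41.9] [122 122 127]
168 [ 46.6  -0.2 -44.6] [136 139 141]
174 [ 44.3  -0.2 -45.8] [124 125 130]
180 [ 42.   -0.2 -47. ] [121 121 125]
186 [ 40.4  -0.2 -50.3] [194 195 201]
192 [ 38.5  -0.2 -52.6] [170 171 178]
198 [ 36.7  -0.2 -54.9] [133 131 136]
204 [ 34.1  -0.2 -54.5] [193 194 202]
210 [ 29.9  -0.2 -50.1] [ 97  97 100]
216 [ 25.7  -0.1 -45.8] [ 98  99 101]
222 [ 21.2  -0.1 -41.5] [98 99 99]
228 [ 17.5  -0.1 -39.6] [27 24 27]
234 [ 10.5  -0.1 -30.2] [91 91 94]
240 [  5.7  -0.  -26.8] [25 23 26]
246 [ -2.2  -0.  -17.2] [89 89 91]
252 [ -8.6   0.  -11.5] [28 27 28]
258 [-18.2   0.1  -0.1] [ 95  98 100]
```

The meter has pivoted about 17° nose-down in the grip, so it now sits at about 47° to the tool instead of 30°. That can be used: I insert at about 30° tool lean with the meter pitched 17°, and let it pivot back when its nose meets the floor.

```bash
cat > ins.py <<'E'
from h import *
BACK,YC=.0425,-.024
def meter(t,Q,al=47.,T=(.0345,-.055)):
    """meter corners (rack a, z) from TCP pose; al = top face tilt in tool frame"""
    a=np.radians(al);dn=np.array([-np.cos(a),np.sin(a)]);dd=np.array([np.sin(a),np.cos(a)]);T=np.array(T)
    pts=dict(tailtop=T,tailbot=T+.028*dd,nosetop=T+.15*dn,nosebot=T+.15*dn+.028*dd,bodylow=np.array([.0375,-.07]),bodyshelf=np.array([-.0375,-.19]),tip=np.array([.01,0]))
    out={}
    for k,v in pts.items():
        w=t+Q@np.array([v[0],0,v[1]])-O;out[k]=np.r_[w@RX,w[2]]
    return out
def tcp_for(Q,key,a,z,**kw):
    m=meter(O.copy(),Q,**kw)[key];return rack(a-m[0],YC,z-m[1])
E
python3 - <<'E'
from ins import *
from station import r
s=r.sense();p,Q=s['tcp_pos'],s['ee_rot']
Q1=orient(71.2,29.5);th=np.radians(17.5);d=np.array([RX[0]*np.cos(th),RX[1]*np.cos(th),-np.sin(th)])
B=tcp_for(Q1,'nosebot',-.019,.026);C=tcp_for(Q1,'nosebot',.028,.017);A=B-d*.16;W=A+[0,0,.08]
for n,t in zip('WABC',(W,A,B,C)):print(n,t.round(3),{k:(v*1000).round().tolist() for k,v in meter(t,Q1).items()})
p,Q=rows(p,Q,W,Q1,grip=1);p,Q=rows(p,Q,A,Q1,n=5,grip=1)
E
```

```text
W [0.497 0.052 0.195] {'tailtop': [-306.0, 226.0], 'tailbot': [-315.0, 199.0], 'nosetop': [-163.0, 181.0], 'nosebot': [-172.0, 154.0], 'bodylow': [-316.0, 238.0], 'bodyshelf': [-310.0, 379.0], 'tip': [-258.0, 190.0]}
A [0.497 0.052 0.115] {'tailtop': [-306.0, 146.0], 'tailbot': [-315.0, 119.0], 'nosetop': [-163.0, 101.0], 'nosebot': [-172.0, 74.0], 'bodylow': [-316.0, 158.0], 'bodyshelf': [-310.0, 299.0], 'tip': [-258.0, 110.0]}
B [0.546 0.196 0.067] {'tailtop': [-154.0, 98.0], 'tailbot': [-162.0, 71.0], 'nosetop': [-11.0, 53.0], 'nosebot': [-19.0, 26.0], 'bodylow': [-164.0, 109.0], 'bodyshelf': [-157.0, 251.0], 'tip': [-105.0, 62.0]}
C [0.561 0.241 0.058] {'tailtop': [-107.0, 89.0], 'tailbot': [-115.0, 62.0], 'nosetop': [36.0, 44.0], 'nosebot': [28.0, 17.0], 'bodylow': [-117.0, 100.0], 'bodyshelf': [-110.0, 242.0], 'tip': [-58.0, 53.0]}
n 11 len 0.2411 turn 16.55
0.65 -0.45 0.39 0 -0.19 0.01 1; 0.65 -0.45 0.37 0 -0.19 0.01 1; 0.67 -0.45 0.35 0 -0.19 0.01 1; 0.67 -0.45 0.34 0 -0.19 0.01 1; 0.68 -0.45 0.32 0 -0.19 0.01 1; 0.69 -0.45 0.3 0 -0.19 0.01 1; 0.69 -0.45 0.28 0 -0.19 0.01 1; 0.7 -0.46 0.26 0 -0.19 0.01 1; 0.71 -0.45 0.25 0 -0.19 0.01 1; 0.72 -0.46 0.22 0 -0.19 0.01 1

0.71 -0.46 0.21 0 -0.19 0.01 1

n 5 len 0.08 turn 0.5
0.32 -0 0.56 0 0 -0.01 1; 0.32 -0.01 0.55 0 0 -0.01 1; 0.31 0 0.56 0 0 -0.01 1; 0.32 0 0.55 0 0 -0.01 1; 0.32 0 0.56 0 0 -0.01 1
```

{"fn": "jog_arm", "kwargs": {
  "plan": "0.65 -0.45 0.39 0 -0.19 0.01 1; 0.65 -0.45 0.37 0 -0.19 0.01 1; 0.67 -0.45 0.35 0 -0.19 0.01 1; 0.67 -0.45 0.34 0 -0.19 0.01 1; 0.68 -0.45 0.32 0 -0.19 0.01 1; 0.69 -0.45 0.3 0 -0.19 0.01 1; 0.69 -0.45 0.28 0 -0.19 0.01 1; 0.7 -0.46 0.26 0 -0.19 0.01 1; 0.71 -0.45 0.25 0 -0.19 0.01 1; 0.72 -0.46 0.22 0 -0.19 0.01 1"
}}

```text
time_s: 13.25
tcp_pos: [0.4914, 0.0676, 0.2078]
ee_rot: [[-0.29, -0.945, 0.151], [-0.832, 0.327, 0.448], [-0.473, 0.004, -0.881]]
wrist_force: [0.6, -1.0, -2.2]
gripper_width: 0.546
gripper_force: 30.0
```

{"fn": "jog_arm", "kwargs": {
  "plan": "0.71 -0.46 0.21 0 -0.19 0.01 1; 0.32 0 0.56 0 0 0 1; 0.32 0 0.55 0 0 0 1; 0.31 0 0.56 0 0 0 1; 0.32 0 0.55 0 0 0 1; 0.32 0 0.56 0 0 0 1; 0 0 0 0 0 0 1; 0 0 0 0 0 0 1; 0 0 0 0 0 0 1; 0 0 0 0 0 0 1"
}}

```text
time_s: 14.25
tcp_pos: [0.498, 0.0533, 0.1159]
ee_rot: [[-0.285, -0.945, 0.159], [-0.82, 0.326, 0.47], [-0.496, 0.003, -0.868]]
wrist_force: [-0.5, -0.4, -2.1]
gripper_width: 0.541
gripper_force: 30.0
```

```bash
cat > see.py <<'E'
import sys
from ins import *
from station import r
n=sys.argv[1];s=r.sense();t,Q=s['tcp_pos'],s['ee_rot'];c=r.get_calibration('wrist');p,d=r.capture('wrist')
np.savez(n+'.npz',p=p,d=d,K=c['mtx'],E=c['extrinsics'],t=t,Q=Q);cv2.imwrite(f'pics/{n}.png',p[:,:,::-1])
_,P=cloud(n+'.npz');X=(P-t)@Q;m=(abs(X[...,1])<.018)&(X[...,0]>.012)&(X[...,0]<.07)&(X[...,2]>-.075)&(X[...,2]<-.025)
Y=X[m][:,[0,2]]
# tail top edge = point furthest up-back; split face points there
k=np.argmin(np.median(Y[:,1])*0+Y[:,1]);T=Y[Y[:,1]<np.percentile(Y[:,1],1)].mean(0)
top=Y[Y[:,0]<T[0]-.002];tail=Y[Y[:,0]>T[0]+.002]
ang=lambda Z:np.degrees(np.arctan2(*np.linalg.svd(Z-Z.mean(0))[2][0][::-1]))
print('T',T.round(4),'top slope',ang(top).round(1),len(top),'tail slope',ang(tail).round(1),len(tail))
print('t',t.round(4),'F',s['wrist_force'].round(1),'joints',s['joints'].round(1),'time',s['time_s'])
E
python3 see.py w3
```

```text
T [ 0.0344 -0.0558] top slope 132.8 2038 tail slope -137.8 4263
t [0.498  0.0533 0.1159] F [-0.5 -0.4 -2.1] joints [  3.6  13.8 -19.  -36.1 -51.1  -1. ] time 14.25
```

View pics/w3.png

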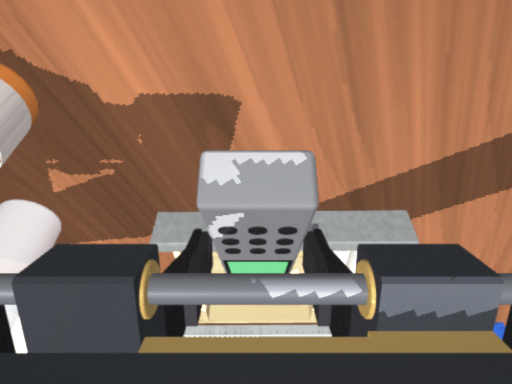

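The picture shows the meter unchanged in the grip at 47°, centred over the drawer panel. Inserting along the meter's own axis.

```bash
python3 - <<'E'
from ins import *
from station import r
s=r.sense();p,Q=s['tcp_pos'],s['ee_rot'];Q1=orient(71.2,29.5);kw=dict(al=47.4,T=(.0344,-.0556))
B=tcp_for(Q1,'nosebot',-.019,.026,**kw);C=tcp_for(Q1,'nosebot',.027,.018,**kw)
p,Q=rows(p,Q,B,Q1,n=10,grip=1);p,Q=rows(p,Q,C,Q1,n=8,grip=1);print(B,C,meter(C,Q1,**kw))
E
```

```text
n 10 len 0.1594 turn 0.39
-0.43 0 0.47 0 0 -0 1; -0.43 0.01 0.47 0 0 -0 1; -0.43 -0 0.47 0 0 -0 1; -0.44 0 0.47 0 0 -0 1; -0.43 0.01 0.47 0 0 -0 1; -0.43 -0 0.47 0 0 -0 1; -0.43 0 0.47 0 0 -0 1; -0.43 0 0.47 0 0 -0 1; -0.43 0.01 0.47 0 0 -0 1; -0.43 0 0.47 0 0 -0 1

n 8 len 0.0467 turn 0.39
-0.18 0 0.15 0 0 -0.01 1; -0.18 0 0.15 0 0 -0.01 1; -0.18 0 0.14 0 0 -0.01 1; -0.18 0 0.15 0 0 -0.01 1; -0.18 0 0.15 0 0 -0.01 1; -0.18 0 0.15 0 0 -0.01 1; -0.18 0 0.15 0 0 -0.01 1; -0.18 0 0.15 0 0 -0.01 1

[0.54654196 0.19706319 0.06729573] [0.56136618 0.24060906 0.05929573] {'tailtop': array([-0.10713318,  0.09074814]), 'tailbot': array([-0.11573916,  0.06410349]), 'nosetop': array([0.03560599, 0.04464464]), 'nosebot': array([0.027, 0.018]), 'bodylow': array([-0.11692218,  0.10175474]), 'bodyshelf': array([-0.11073633,  0.2431292 ]), 'tip': array([-0.05851775,  0.05437149])}
```

{"fn": "jog_arm", "kwargs": {
  "plan": "-0.43 0 0.47 0 0 0 1; -0.43 0 0.47 0 0 0 1; -0.43 0 0.47 0 0 0 1; -0.44 0 0.47 0 0 0 1; -0.43 0 0.47 0 0 0 1; -0.43 0 0.47 0 0 0 1; -0.43 0 0.47 0 0 0 1; -0.43 0 0.47 0 0 0 1; -0.43 0 0.47 0 0 0 1; -0.43 0 0.47 0 0 0 1"
}}

```text
time_s: 15.3
tcp_pos: [0.5471, 0.1979, 0.0657]
ee_rot: [[-0.286, -0.945, 0.157], [-0.82, 0.327, 0.469], [-0.495, 0.005, -0.869]]
wrist_force: [1.0, -0.2, -1.9]
gripper_width: 0.538
gripper_force: 30.0
```

{"fn": "jog_arm", "kwargs": {
  "plan": "-0.18 0 0.15 0 0 0 1; -0.18 0 0.15 0 0 0 1; -0.18 0 0.14 0 0 0 1; -0.18 0 0.15 0 0 0 1; -0.18 0 0.15 0 0 0 1; -0.18 0 0.15 0 0 0 1; -0.18 0 0.15 0 0 0 1; -0.18 0 0.15 0 0 0 1; 0 0 0 0 0 0 1; 0 0 0 0 0 0 1"
}}

```text
time_s: 16.3
tcp_pos: [0.5617, 0.2402, 0.0581]
ee_rot: [[-0.286, -0.945, 0.157], [-0.82, 0.327, 0.469], [-0.495, 0.005, -0.869]]
wrist_force: [0.1, -0.4, -2.4]
gripper_width: 0.54
gripper_force: 30.0
```

```bash
python3 see.py w4; python3 - <<'E'
from ins import *
z=np.load('w4.npz');print({k:(v*1000).round().tolist() for k,v in meter(z['t'],z['Q'],al=47.4,T=(.0344,-.0556)).items()},z['Q'].round(3))
_,P=cloud('w4.npz');q=P-O;a=q@RX;b=q@RY;h=P[...,2]
for b0 in(-.08,.03):
  m=(abs(b-b0)<.01)&(abs(h-.045)<.004)&(a<-.09);print('panel top a',np.nanpercentile(a[m],[3,97]) if m.sum()>10 else m.sum())
E
```

```text
T [ 0.0343 -0.0559] top slope 132.3 2027 tail slope -138.9 4361
t [0.5617 0.2402 0.0581] F [ 0.1 -0.4 -2.4] joints [ 23.8  23.6 -14.1 -37.1 -37.3 -16. ] time 16.3
{'tailtop': [-107.0, 89.0], 'tailbot': [-116.0, 63.0], 'nosetop': [35.0, 44.0], 'nosebot': [27.0, 17.0], 'bodylow': [-117.0, 100.0], 'bodyshelf': [-112.0, 242.0], 'tip': [-59.0, 53.0]} [[-0.286 -0.945  0.157]
 [-0.82   0.327  0.469]
 [-0.495  0.005 -0.869]]
panel top a [-0.13572485 -0.12177703]
panel top a [-0.1360044  -0.12207577]
```

```bash
python3 - <<'E'
from ins import *
from station import r
s=r.sense();p,Q=s['tcp_pos'],s['ee_rot']
p,Q=rows(p,Q,rack(-.048,-.024,.022),orient(71.2,36),n=18,grip=1);print(p)
E
```

```text
n 18 len 0.0362 turn 6.34
0.04 0 0.07 0 -0.04 -0 1; 0.03 0 0.07 0 -0.04 -0 1; 0.04 0 0.08 0 -0.04 -0 1; 0.03 0 0.07 0 -0.04 -0 1; 0.04 0 0.07 0 -0.04 -0 1; 0.04 0 0.07 0 -0.04 -0 1; 0.04 0 0.07 0 -0.04 -0 1; 0.03 0 0.07 0 -0.04 -0 1; 0.04 0.01 0.07 0 -0.04 -0 1; 0.04 -0 0.07 0 -0.04 -0 1

0.04 -0 0.07 0 -0.04 -0 1; 0.04 -0 0.07 0 -0.04 -0 1; 0.04 -0 0.07 0 -0.04 -0 1; 0.04 -0 0.07 0 -0.04 -0 1; 0.04 -0 0.07 0 -0.04 -0 1; 0.04 -0 0.07 0 -0.04 -0 1; 0.05 0 0.07 0 -0.04 -0 1; 0.04 0 0.07 0 -0.04 -0 1

[0.56197346 0.24233786 0.02189295]
```

{"fn": "jog_arm", "kwargs": {
  "plan": "0.04 0 0.07 0 -0.04 0 1; 0.03 0 0.07 0 -0.04 0 1; 0.04 0 0.08 0 -0.04 0 1; 0.03 0 0.07 0 -0.04 0 1; 0.04 0 0.07 0 -0.04 0 1; 0.04 0 0.07 0 -0.04 0 1; 0.04 0 0.07 0 -0.04 0 1; 0.03 0 0.07 0 -0.04 0 1; 0.04 0 0.07 0 -0.04 0 1; 0.04 0 0.07 0 -0.04 0 1"
}}

```text
time_s: 17.35
tcp_pos: [0.5622, 0.2414, 0.038]
ee_rot: [[-0.277, -0.945, 0.174], [-0.792, 0.327, 0.515], [-0.543, 0.005, -0.84]]
wrist_force: [-0.2, -0.8, -2.0]
gripper_width: 0.547
gripper_force: 30.0
```

{"fn": "jog_arm", "kwargs": {
  "plan": "0.04 0 0.07 0 -0.04 0 1; 0.04 0 0.07 0 -0.04 0 1; 0.04 0 0.07 0 -0.04 0 1; 0.04 0 0.07 0 -0.04 0 1; 0.04 0 0.07 0 -0.04 0 1; 0.04 0 0.07 0 -0.04 0 1; 0.04 0 0.07 0 -0.04 0 1; 0.04 0 0.07 0 -0.04 0 1; 0 0 0 0 0 0 1; 0 0 0 0 0 0 1"
}}

```text
time_s: 18.35
tcp_pos: [0.5625, 0.2426, 0.0228]
ee_rot: [[-0.269, -0.945, 0.186], [-0.769, 0.327, 0.55], [-0.581, 0.005, -0.814]]
wrist_force: [-2.0, -2.1, 2.5]
gripper_width: 0.544
gripper_force: 30.0
```

```bash
python3 see.py w5; python3 - <<'E'
from ins import *
z=np.load('w5.npz');_,P=cloud('w5.npz');q=P-O;a=q@RX;b=q@RY;h=P[...,2];l=(abs(b+.024)<.015)
print([(int(round(1000*c)),int(1000*np.nanmedian(h[m]))) for c in np.arange(-.14,-.04,.003) if (m:=l&(abs(a-c)<.0015)&(h<.1)).sum()>2])
E
```

```text
T [ 0.0582 -0.0696] top slope 137.0 6466 tail slope -132.1 3167
t [0.5625 0.2426 0.0228] F [-2.  -2.1  2.5] joints [ 18.6  27.4 -14.  -50.7 -36.7   0.8] time 18.35
[(-140, 0), (-137, 31), (-134, 45), (-131, 45), (-128, 45), (-125, 45), (-122, 45), (-110, 36), (-107, 39), (-104, 39), (-101, 39), (-98, 39), (-95, 39), (-92, 39), (-89, 39), (-86, 39), (-83, 40), (-80, 40), (-77, 39), (-74, 39), (-71, 39), (-68, 39), (-65, 40), (-62, 40), (-59, 39), (-56, 39), (-53, 39), (-50, 39), (-47, 40), (-44, 40), (-41, 39)]
```

View pics/w5.png

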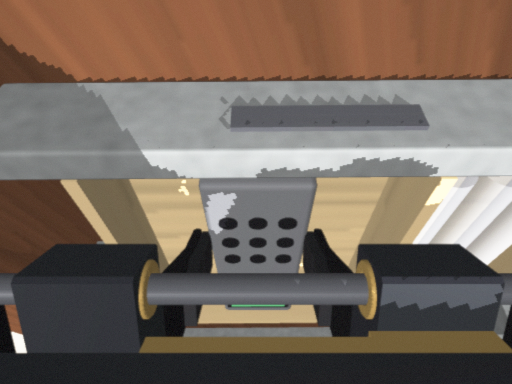

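The picture shows the meter flat in the compartment, top at 39-40 mm all along, with its tail edge at row 180 just inside the panel. Releasing and backing out along the tool axis.

{"fn": "jog_arm", "kwargs": {
  "plan": "0 0 0 0 0 0 -0.5; 0 0 0 0 0 0 -0.5; 0 0 0 0 0 0 -0.5; 0 0 0 0 0 0 -0.5; 0 0 0 0 0 0 -0.5; 0 0 0 0 0 0 -0.5; 0 0 0 0 0 0 -0.5; 0 0 -0.2 0 0 0 -0.5; 0 0 -0.4 0 0 0 -0.5; 0 0 -0.6 0 0 0 -0.5"
}}

```text
time_s: 19.4
tcp_pos: [0.5564, 0.2255, 0.0469]
ee_rot: [[-0.27, -0.945, 0.185], [-0.769, 0.327, 0.549], [-0.579, 0.006, -0.815]]
wrist_force: [-0.2, 0.2, -0.4]
gripper_width: 0.755
gripper_force: 0.0
```

{"fn": "jog_arm", "kwargs": {
  "plan": "0 0 -0.8 0 0 0 -0.5; 0 0 -0.8 0 0 0 -0.5; 0 0 -0.8 0 0 0 -0.5; 0 0 -0.8 0 0 0 -0.5; 0 0 -0.8 0 0 0 0; 0 0 -0.8 0 0 0 1; 0 0 -0.8 0 0 0 1; 0 0 -0.8 0 0 0 1; 0 0 0 0 0 0 1; 0 0 0 0 0 0 1"
}}

```text
time_s: 20.4
tcp_pos: [0.527, 0.1379, 0.1776]
ee_rot: [[-0.269, -0.945, 0.187], [-0.768, 0.328, 0.55], [-0.581, 0.004, -0.814]]
wrist_force: [-0.2, -0.1, -0.4]
gripper_width: 0.288
gripper_force: 0.0
```

```bash
python3 see.py w6; python3 - <<'E'
from ins import *
z=np.load('w6.npz');_,P=cloud('w6.npz');q=P-O;a=q@RX;b=q@RY;h=P[...,2];l=(abs(b+.024)<.015)
print([(int(round(1000*c)),int(1000*np.nanmedian(h[m]))) for c in np.arange(-.15,-.03,.003) if (m:=l&(abs(a-c)<.0015)&(h<.1)).sum()>2])
t,Q=z['t'],z['Q'];Q1=orient(71.2,36)
p,Q=rows(t,Q,rack(-.185,-.024,.16),Q1,grip=1)
p,Q=rows(p,Q,rack(-.185,-.024,.026),Q1,n=8,grip=1)
p,Q=rows(p,Q,rack(-.15,-.024,.026),Q1,n=4,grip=1)
p,Q=rows(p,Q,rack(-.03,-.024,.026),Q1,n=24,grip=1)
E
```

```text
[(-150, 0), (-147, 0), (-144, 0), (-141, 0), (-138, 27), (-135, 20), (-132, 44), (-129, 45), (-126, 45), (-123, 45), (-111, 34), (-108, 37), (-105, 39), (-102, 39), (-99, 39), (-96, 39), (-93, 39), (-90, 39), (-87, 39), (-84, 40), (-81, 39), (-78, 39), (-75, 39), (-72, 39), (-69, 39), (-66, 39), (-63, 39), (-60, 39), (-57, 39), (-54, 39), (-51, 39), (-48, 39), (-45, 40), (-42, 39), (-39, 39), (-36, 39), (-33, 38)]
n 2 len 0.0321 turn 0.65
0.64 0.01 -0.02 -0 -0.03 -0.03 1; 0.64 0.01 -0.03 -0 -0.03 -0.03 1

n 8 len 0.134 turn 0.07
0.39 -0 0.54 -0 -0 0 1; 0.4 -0 0.54 -0 -0 0 1; 0.39 -0 0.55 -0 -0 0 1; 0.4 -0 0.54 -0 -0 0 1; 0.39 -0 0.54 -0 -0 0 1; 0.39 -0 0.54 -0 -0 0 1; 0.4 -0 0.54 -0 -0 0 1; 0.39 -0 0.55 -0 -0 0 1

n 4 len 0.0349 turn 0.07
-0.28 -0 0.2 -0 -0 0 1; -0.29 -0 0.21 -0 -0 0 1; -0.28 -0 0.2 -0 -0 0 1; -0.28 -0 0.21 -0 -0 0 1

n 24 len 0.12 turn 0.07
-0.16 -0 0.12 -0 -0 0 1; -0.16 -0 0.11 -0 -0 0 1; -0.17 -0 0.12 -0 -0 0 1; -0.16 -0 0.12 -0 -0 0 1; -0.16 -0 0.12 -0 -0 0 1; -0.16 -0 0.11 -0 -0 0 1; -0.16 -0 0.12 -0 -0 0 1; -0.17 -0 0.12 -0 -0 0 1; -0.16 -0 0.12 -0 -0 0 1; -0.16 -0 0.11 -0 -0 0 1

-0.16 -0 0.12 -0 -0 0 1; -0.16 -0 0.12 -0 -0 0 1; -0.16 -0 0.12 -0 -0 0 1; -0.17 -0 0.11 -0 -0 0 1; -0.16 -0 0.12 -0 -0 0 1; -0.16 -0 0.12 -0 -0 0 1; -0.16 -0 0.12 -0 -0 0 1; -0.16 -0 0.11 -0 -0 0 1; -0.17 -0 0.12 -0 -0 0 1; -0.16 -0.01 0.12 -0 -0 0 1

-0.16 0 0.12 -0 -0 0 1; -0.16 0 0.11 -0 -0 0 1; -0.16 0 0.12 -0 -0 0 1; -0.17 0 0.12 -0 -0 0 1
  return _methods._mean(a, axis=axis, dtype=dtype,
  ret = ret.dtype.type(ret / rcount)
Traceback (most recent call last):
  File "see.py", line 9, in <module>
    k=np.argmin(np.median(Y[:,1])*0+Y[:,1]);T=Y[Y[:,1]<np.percentile(Y[:,1],1)].mean(0)
ValueError: attempt to get argmin of an empty sequence
```

View pics/w6.png

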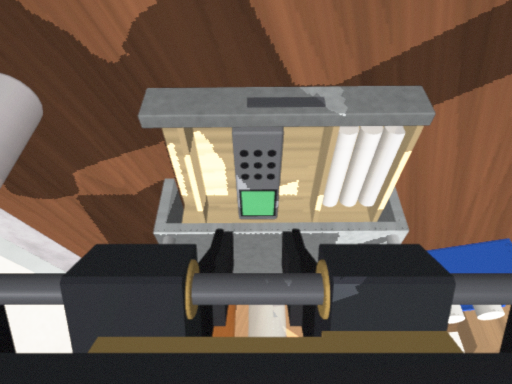

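The picture shows the meter flat in the compartment, display up (green at (258,203)), with its tail inside the panel. Now going round in front of the panel with the fingers shut to push.

{"fn": "jog_arm", "kwargs": {
  "plan": "0.64 0 -0.02 0 -0.03 -0.03 1; 0.64 0 -0.03 0 -0.03 -0.03 1; 0.39 0 0.54 0 0 0 1; 0.4 0 0.54 0 0 0 1; 0.39 0 0.55 0 0 0 1; 0.4 0 0.54 0 0 0 1; 0.39 0 0.54 0 0 0 1; 0.39 0 0.54 0 0 0 1; 0.4 0 0.54 0 0 0 1; 0.39 0 0.55 0 0 0 1"
}}

```text
time_s: 21.45
tcp_pos: [0.5176, 0.1131, 0.0234]
ee_rot: [[-0.261, -0.947, 0.186], [-0.767, 0.32, 0.556], [-0.586, 0.002, -0.81]]
wrist_force: [-1.0, -0.2, 0.3]
gripper_width: 0.005
gripper_force: 0.0
```

{"fn": "jog_arm", "kwargs": {
  "plan": "-0.28 0 0.2 0 0 0 1; -0.29 0 0.21 0 0 0 1; -0.28 0 0.2 0 0 0 1; -0.1 0 0.07 0 0 0 1; -0.08 0 0.06 0 0 0 1; -0.08 0 0.06 0 0 0 1; -0.1 0 0.07 0 0 0 1; -0.12 0 0.09 0 0 0 1; -0.16 0 0.12 0 0 0 1; -0.16 0 0.11 0 0 0 1"
}}

```text
time_s: 22.45
tcp_pos: [0.5348, 0.1612, 0.0253]
ee_rot: [[-0.26, -0.947, 0.188], [-0.767, 0.321, 0.556], [-0.587, 0.0, -0.81]]
wrist_force: [0.2, 0.3, -0.4]
gripper_width: 0.005
gripper_force: 0.0
```

```bash
sed -i 's/^k=np.argmin/if len(Y)<50: sys.exit()\nk=np.argmin/' see.py; python3 see.py w7; python3 - <<'E'
from ins import *
z=np.load('w7.npz');_,P=cloud('w7.npz');q=P-O;a=q@RX;b=q@RY;h=P[...,2]
print('tcp a',(z['t']-O)@RX)
for b0 in(-.1,-.07,.03,.07,.1):
  m=(abs(b-b0)<.012)&(abs(h-.045)<.004);print(b0,np.nanpercentile(a[m],[3,97]).round(4) if m.sum()>10 else m.sum())
E
```

```text
tcp a -0.13356199340838917
-0.1 [-0.136  -0.1228]
-0.07 0
0.03 0
0.07 [-0.1366 -0.124 ]
0.1 [-0.1367 -0.124 ]
```

View pics/w7.png

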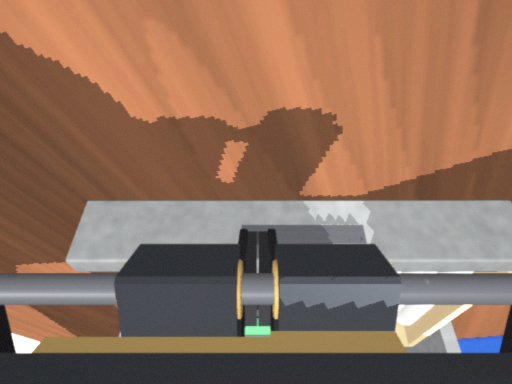

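The picture shows the closed fingertips at about (258,232) on the panel's outer face, right at the dark plate, and the drawer hasn't moved. Pushing gently.

{"fn": "jog_arm", "kwargs": {
  "plan": "-0.06 0 0.05 0 0 0 1; -0.06 0 0.05 0 0 0 1; -0.06 0 0.05 0 0 0 1; -0.06 0 0.04 0 0 0 1; -0.06 0 0.05 0 0 0 1; -0.06 0 0.05 0 0 0 1; -0.06 0 0.04 0 0 0 1; -0.06 0 0.05 0 0 0 1; -0.06 0 0.04 0 0 0 1; -0.06 0 0.04 0 0 0 1"
}}

```text
time_s: 23.5
tcp_pos: [0.5403, 0.1778, 0.0248]
ee_rot: [[-0.26, -0.947, 0.188], [-0.768, 0.32, 0.555], [-0.586, 0.0, -0.811]]
wrist_force: [-2.6, -4.6, 1.8]
gripper_width: 0.006
gripper_force: 2.5
```

```bash
python3 see.py w8; python3 - <<'E'
from ins import *
z=np.load('w8.npz');_,P=cloud('w8.npz');q=P-O;a=q@RX;b=q@RY;h=P[...,2]
ta=(z['t']-O)@RX;print('tcp a',ta,(z['t']-O)@RY)
for b0 in(-.1,-.07,.03,.07,.1):
  m=(abs(b-b0)<.012)&(abs(h-.045)<.004);print(b0,np.nanpercentile(a[m],[3,97]).round(4) if m.sum()>10 else m.sum())
Q1=orient(71.2,36)
p,Q=rows(z['t'],z['Q'],rack(ta+.1,-.024,.026),Q1,n=20,grip=1)
E
```

```text
tcp a -0.11607980952299632 -0.024330799455827747
-0.1 [-0.1249 -0.1119]
-0.07 0
0.03 10
0.07 [-0.1254 -0.1117]
0.1 [-0.1255 -0.1118]
n 20 len 0.1 turn 0.19
-0.16 0 0.12 0 -0 0 1; -0.17 0 0.11 0 -0 0 1; -0.16 0 0.12 0 -0 0 1; -0.16 0 0.11 0 -0 0 1; -0.17 0 0.12 0 -0 0 1; -0.16 0 0.11 0 -0 0 1; -0.16 0 0.12 0 -0 0 1; -0.17 0 0.11 0 -0 0 1; -0.16 0 0.12 0 -0 0 1; -0.17 0 0.11 0 -0 0 1

-0.16 0 0.12 0 -0 0 1; -0.16 0 0.11 0 -0 0 1; -0.17 0 0.12 0 -0 0 1; -0.16 0 0.11 0 -0 0 1; -0.16 0 0.12 0 -0 0 1; -0.17 0 0.11 0 -0 0 1; -0.16 0 0.12 0 -0 0 1; -0.16 0 0.11 0 -0 0 1; -0.17 0 0.12 0 -0 0 1; -0.16 0.01 0.11 0 -0 0 1
```

{"fn": "jog_arm", "kwargs": {
  "plan": "-0.12 0 0.09 0 0 0 1; -0.17 0 0.11 0 0 0 1; -0.16 0 0.12 0 0 0 1; -0.16 0 0.11 0 0 0 1; -0.17 0 0.12 0 0 0 1; -0.16 0 0.11 0 0 0 1; -0.16 0 0.12 0 0 0 1; -0.17 0 0.11 0 0 0 1; -0.16 0 0.12 0 0 0 1; -0.17 0 0.11 0 0 0 1"
}}

```text
time_s: 24.55
tcp_pos: [0.556, 0.2241, 0.0253]
ee_rot: [[-0.26, -0.947, 0.187], [-0.768, 0.321, 0.555], [-0.585, 0.0, -0.811]]
wrist_force: [-1.4, -6.2, 1.5]
gripper_width: 0.01
gripper_force: 2.3
```

{"fn": "jog_arm", "kwargs": {
  "plan": "-0.16 0 0.12 0 0 0 1; -0.16 0 0.11 0 0 0 1; -0.17 0 0.12 0 0 0 1; -0.16 0 0.11 0 0 0 1; -0.16 0 0.12 0 0 0 1; -0.17 0 0.11 0 0 0 1; -0.16 0 0.12 0 0 0 1; -0.16 0 0.11 0 0 0 1; -0.17 0 0.12 0 0 0 1; -0.16 0 0.11 0 0 0 1"
}}

```text
time_s: 25.55
tcp_pos: [0.5719, 0.2713, 0.0258]
ee_rot: [[-0.26, -0.947, 0.187], [-0.768, 0.321, 0.555], [-0.585, 0.001, -0.811]]
wrist_force: [-1.5, -5.0, 1.9]
gripper_width: 0.01
gripper_force: 2.3
```

```bash
python3 see.py w9; python3 - <<'E'
from ins import *
from station import r
z=np.load('w9.npz');_,P=cloud('w9.npz');q=P-O;a=q@RX;b=q@RY;h=P[...,2]
ta=(z['t']-O)@RX;print('tcp',ta,(z['t']-O)@RY,z['t'],r.sense()['wrist_force'],r.sense()['joints'].round())
for b0 in(-.1,-.07,.03,.07,.1):
  m=(abs(b-b0)<.012)&(abs(h-.045)<.004);print(b0,np.nanpercentile(a[m],[3,97]).round(4) if m.sum()>10 else m.sum())
  m=(abs(b-b0)<.012)&(h>.005)&(h<.04);print('   face',np.nanmedian(a[m]).round(4) if m.sum()>10 else m.sum())
E
```

```text
tcp -0.01735059316501085 -0.024072046438041464 [0.57189628 0.27131748 0.02578055] [-1.25934373 -1.29093817  2.60264656] [ 21.  28. -12. -50. -36.  -2.]
-0.1 [-0.0275 -0.0145]
   face -0.0268
-0.07 0
   face -0.0268
0.03 [-0.0278 -0.0264]
   face -0.0274
0.07 [-0.0281 -0.0146]
   face -0.0272
0.1 [-0.028  -0.0144]
   face -0.0272
```

{"fn": "jog_arm", "kwargs": {
  "plan": "-0.08 0 0.06 0 0 0 1; -0.1 0 0.07 0 0 0 1; -0.1 0 0.07 0 0 0 1; -0.1 0 0.07 0 0 0 1; -0.1 0 0.07 0 0 0 1; -0.1 0 0.07 0 0 0 1; -0.1 0 0.07 0 0 0 1; -0.06 0 0.05 0 0 0 1; -0.05 0 0.03 0 0 0 1; -0.05 0 0.03 0 0 0 1"
}}

```text
time_s: 26.6
tcp_pos: [0.5802, 0.2961, 0.0264]
ee_rot: [[-0.26, -0.947, 0.187], [-0.767, 0.321, 0.555], [-0.586, 0.001, -0.81]]
wrist_force: [-1.1, -3.9, 3.0]
gripper_width: 0.004
gripper_force: 2.2
```

{"fn": "jog_arm", "kwargs": {
  "plan": "-0.03 0 0.02 0 0 0 1; -0.03 0 0.02 0 0 0 1; -0.03 0 0.02 0 0 0 1; -0.03 0 0.02 0 0 0 1; -0.03 0 0.02 0 0 0 1; 0 0 0 0 0 0 1; 0 0 0 0 0 0 1; 0 0 0 0 0 0 1; 0 0 0 0 0 0 1; 0 0 0 0 0 0 1"
}}

```text
time_s: 27.6
tcp_pos: [0.5818, 0.3008, 0.0267]
ee_rot: [[-0.26, -0.947, 0.188], [-0.767, 0.32, 0.556], [-0.587, 0.001, -0.81]]
wrist_force: [-2.5, -4.0, 0.3]
gripper_width: 0.007
gripper_force: 2.1
```

```bash
cat > chk.py <<'E'
import sys
from ins import *
n=sys.argv[1]
z=np.load(n+'.npz');_,P=cloud(n+'.npz');q=P-O;a=q@RX;b=q@RY;h=P[...,2]
print('tcp',(z['t']-O)@RX,z['t'])
for b0 in(-.138,-.11,-.09,.03,.07,.1,.138):
  f=lambda lo,hi:(lambda m:(np.nanmedian(a[m]).round(4),m.sum()) if m.sum()>10 else m.sum())((abs(b-b0)<.008)&(h>lo)&(h<hi)&(abs(a)<.06))
  print(b0,'panel face',f(.008,.04),'deck face',f(.069,.079),'above panel',f(.05,.064))
E
python3 see.py w10;python3 chk.py w10
```

```text
tcp 0.01373648787067962 [0.58182645 0.30077604 0.02673362]
-0.138 panel face (np.float64(0.0038), np.int64(1489)) deck face (np.float64(0.0036), np.int64(311)) above panel (np.float64(0.0038), np.int64(444))
-0.11 panel face (np.float64(0.0031), np.int64(1363)) deck face (np.float64(0.0036), np.int64(404)) above panel 0
-0.09 panel face (np.float64(0.0031), np.int64(1356)) deck face (np.float64(0.0034), np.int64(197)) above panel 0
0.03 panel face (np.float64(0.0022), np.int64(1333)) deck face 0 above panel 0
0.07 panel face (np.float64(0.0026), np.int64(1447)) deck face (np.float64(0.003), np.int64(387)) above panel 0
0.1 panel face (np.float64(0.0026), np.int64(1537)) deck face (np.float64(0.0033), np.int64(48)) above panel 0
0.138 panel face 0 deck face 0 above panel 0
```

{"fn": "jog_arm", "kwargs": {
  "plan": "-0.02 0 0.01 0 0 0 1; -0.02 0 0.01 0 0 0 1; 0 0 0 0 0 0 1; 0 0 0 0 0 0 1; 0 0 0 0 0 0 1; 0 0 0 0 0 0 1; 0 0 0 0 0 0 1; 0 0 0 0 0 0 1; 0 0 0 0 0 0 1; 0 0 0 0 0 0 1"
}}

```text
time_s: 28.65
tcp_pos: [0.5821, 0.3014, 0.0269]
ee_rot: [[-0.26, -0.947, 0.187], [-0.767, 0.32, 0.555], [-0.586, 0.0, -0.81]]
wrist_force: [-2.4, -6.1, 3.0]
gripper_width: 0.003
gripper_force: 2.9
```

{"fn": "jog_arm", "kwargs": {
  "plan": "-0.02 0 0.01 0 0 0 1; -0.02 0 0.02 0 0 0 1; -0.02 0 0.01 0 0 0 1; 0 0 0 0 0 0 1; 0 0 0 0 0 0 1; 0 0 0 0 0 0 1; 0 0 0 0 0 0 1; 0 0 0 0 0 0 1; 0 0 0 0 0 0 1; 0 0 0 0 0 0 1"
}}

```text
time_s: 29.65
tcp_pos: [0.5821, 0.3016, 0.0267]
ee_rot: [[-0.26, -0.947, 0.187], [-0.768, 0.32, 0.554], [-0.585, 0.001, -0.811]]
wrist_force: [-4.5, -11.7, 4.7]
gripper_width: 0.001
gripper_force: 5.6
```

```bash
python3 see.py w11;python3 chk.py w11
```

```text
tcp 0.014595305106716626 [0.58208656 0.30159471 0.02667237]
-0.138 panel face (np.float64(0.0038), np.int64(1504)) deck face (np.float64(0.0037), np.int64(290)) above panel (np.float64(0.0039), np.int64(481))
-0.11 panel face (np.float64(0.0035), np.int64(1363)) deck face (np.float64(0.0036), np.int64(398)) above panel 0
-0.09 panel face (np.float64(0.0034), np.int64(1352)) deck face (np.float64(0.0035), np.int64(200)) above panel 0
0.03 panel face (np.float64(0.0026), np.int64(1340)) deck face 0 above panel 0
0.07 panel face (np.float64(0.003), np.int64(1462)) deck face (np.float64(0.003), np.int64(366)) above panel 0
0.1 panel face (np.float64(0.003), np.int64(1551)) deck face (np.float64(0.0032), np.int64(33)) above panel 0
0.138 panel face 0 deck face 0 above panel 0
```

At the stop: force up to 13 N, TCP no longer moving, and the panel flush within the noise. Backing off.

{"fn": "jog_arm", "kwargs": {
  "plan": "0.1 0 -0.07 0 0 0 1; 0.2 0 -0.14 0 0 0 1; 0.4 0 -0.3 0 0 0 1; 0.4 0 -0.3 0 0 0 1; 0.4 0 -0.3 0 0 0 1; 0.4 0 -0.3 0 0 0 1; 0.4 0 -0.3 0 0 0 1; 0.4 0 -0.3 0 0 0 1; 0 0 0 0 0 0 1; 0 0 0 0 0 0 1"
}}

```text
time_s: 30.7
tcp_pos: [0.5561, 0.2236, 0.0283]
ee_rot: [[-0.26, -0.947, 0.188], [-0.767, 0.321, 0.556], [-0.587, 0.0, -0.81]]
wrist_force: [-0.3, 0.4, -0.4]
gripper_width: 0.003
gripper_force: 0.0
```

```bash
python3 see.py w12;python3 chk.py w12; python3 - <<'E'
from h import *
from station import r
for n in['top','scene']:
    c=r.get_calibration(n);p,d=r.capture(n);np.savez(n+'1.npz',p=p,d=d,K=c['mtx'],E=c['extrinsics'])
    a=np.load(n+'0.npz')['p'].astype(int);cv2.imwrite(f'pics/{n}1.png',p[:,:,::-1])
cv2.imwrite('pics/fin.png',cv2.resize(np.hstack([cv2.imread('pics/scene1.png'),cv2.imread('pics/top1.png')]),(800,300)))
print(r.sense()['wrist_force'])
E
```

```text
tcp -0.06761617221129854 [0.55614789 0.22358025 0.02833737]
-0.138 panel face (np.float64(0.0036), np.int64(314)) deck face 0 above panel (np.float64(0.0045), np.int64(672))
-0.11 panel face 0 deck face 0 above panel 0
-0.09 panel face 0 deck face 0 above panel 0
0.03 panel face 0 deck face 0 above panel 0
0.07 panel face (np.float64(0.0028), np.int64(19)) deck face (np.float64(0.0029), np.int64(126)) above panel 0
0.1 panel face (np.float64(0.0029), np.int64(360)) deck face (np.float64(0.0029), np.int64(373)) above panel 0
0.138 panel face (np.float64(0.0029), np.int64(342)) deck face (np.float64(0.0028), np.int64(166)) above panel (np.float64(0.01), np.int64(936))
[ 0.08907938 -0.5854413   0.30553167]
```

View pics/fin.png

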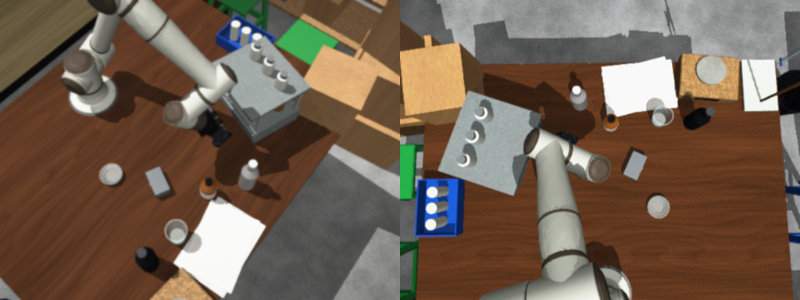

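The views show the drawer shut flush with the rack face, the arm clear of everything, and the other objects where they stood. Handing in.

```bash
python3 -c "
from station import r
print(r.finish_job())"
```

```text
the job is handed in; nothing more can be done
None
```

The pH meter lies flat, display up, in the long compartment; the drawer was pushed gently to its stop (flush within about 0.5 mm), the other objects look unmoved, and the job is handed in at about 31 s.

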